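# Feed one heat sink out of the bench dispenser

## Task

Swing the dispenser's front door wide open. Then swing the sprung advance lever all the way to its stop, once, and let it go so that it springs fully home and a single heat sink is left lying on the apron in front of the outlet. Leave the door open, the other two heat sinks in the magazine, and the things standing around the dispenser where they are.

Things in the scene. Friction and masses are not known exactly. Their poses are not given: they have to be found in the camera images.
- dispenser: Grey sheet-metal heat-sink dispenser fixed to the bench: open-topped magazine with a front door, apron before it, side cabin with lever. Origin on the bench under the middle of the magazine's front wall; z up, -x points out of the outlet (roughly to the robot), +y to the lever's side. In this frame (mm): magazine x 0..70, y -48..48, top z 150; cover behind it x 70..168, top z 62.
- door (a joint): Angle of the aluminium front door (122 wide, 136 tall, 6 thick, top edge at z 156; hinge on the -y side): 0 shut, grows as its free +y edge swings out to -x and round to -y, anticlockwise from above; stop at 1.9. No latch or spring, light friction: it stays where left. May start up to 0.2 ajar. Shut, it blocks the outlet.
- door_handle (a point): Top end of the door's handle, 158 mm above the bench: upright round black bar, 12 mm thick, 82 mm long (z 76..158), its axis 38 mm off the door's face on two stand-offs of the same thickness at its ends, near the free edge, 114 mm from the hinge axis. The point turns with the door (axes as the dispenser's when shut).
- door_hinge (a point): Fixed point on the door's vertical hinge axis, at the door's lower edge; axes as the dispenser's.
- lever (a joint): Angle of the sprung advance lever about its upright pivot: 0 home, 1.1 at the stop, anticlockwise from above: the grip starts beside the cabin on +y and swings towards -x. About 4 N at the grip at first, up to 12 N near the stop. It drives a pusher (73 mm per rad) that feeds the lowest heat sink out; only a full swing clears the outlet. Let go, it springs home in 1 to 2 s and the stack drops.
- lever_grip (a point): Top of the lever's grip, 192 mm above the bench: an upright round black plastic post, 16 mm thick and 62 mm tall (z 130..192), standing on the end of a flat steel arm (20 wide, 7 thick, z 123..130), 95 mm from the pivot axis. Turns with the lever.
- lever_pivot (a point): Fixed point on the lever's vertical pivot axis, 123 mm above the bench, at dispenser x 50, y 100; axes as the dispenser's. At home the arm points along +y. The solid side cabin below it spans dispenser x 0..150, y 50..154, top z 110.
- sink0: Lowest heat sink in the magazine, the one to be fed out: finned aluminium block 60 (x) by 80 (y) by 22 (z) mm, about 0.1 kg; origin at the middle of its underside. It starts 34 mm behind the magazine's front wall (dispenser x +34).
- sink1: Second heat sink, lying on the first; the same size. To stay in the magazine.
- sink2: Top heat sink; the same size. To stay in the magazine.
- multimeter: Bystander: yellow multimeter lying on its back, 150 by 78 by 36 mm, origin under its middle.
- spool: Bystander: standing grey metal solder spool, 64 mm across, 60 mm tall, origin under its middle.
- carton: Bystander: plain cardboard box 100 by 70 by 50 mm, origin under its middle.
- apron (a point): Middle of the flat apron's top, 12 mm above the bench, where the heat sink must end up (dispenser x -65, y 0); axes as the dispenser's. Apron x -130..0, y -62..62, with a 6 mm high, 5 mm wide lip along its front edge (x -130). The outlet slot under the front wall is 28 mm high, from z 12 to z 40.
Things that resemble listed ones, but are neither listed nor needed, are in the scene too. What is shaped like the sink2 but blue is not meant.

How it is judged:
By the outcome, as a careful person would: the job done as asked, in the order asked, and still so for the second after the job is handed in, with the robot touching nothing.
It also fails if it takes over 64 s, if anything falls off the work surface, if the arm or the gripper's body presses on something with over 40 N, if the wrist force passes 120 N, or if a joint passes its speed limit or range.

## Robot

A 7-joint arm with a two-finger parallel gripper is mounted at the origin on the work surface. World frame = base frame: x ahead of the robot, y to its left, z up, the work surface at z = 0. Lengths are in m, angles in rad, forces in N, time in s.
With the tool pointing down it reaches from about 0.375 to 0.925 m from the base axis. Payload 3.1 kg.
Tool frame: the origin (TCP) lies at the centre of the arm's flange, where the gripper is bolted on; the fingertips stand 173 mm ahead of it and the grasp point (between the pads) lies 155 mm ahead of it (bot.nose_length is the distance from the TCP to the fingertips, in m); z points along the fingers, y is the direction in which the jaws open and shut (so a half turn about z gives the same grasp; the last joint's range is limited). The gripper opens to 85 mm and grips with 20 to 120 N. Pads are 22 mm wide; open, the fingers measure 114 mm over their backs; the gripper's body (76 mm by 85 mm) begins 54 mm behind the grasp point. The pads swing forward as they close: fully open they stand 13 mm farther back than shut.
Start: joints at [-1.255, 0.383, 0.044, 1.598, -0.018, 1.161, -0.05], TCP at [0.261, 0.595, 0.405] pointing down, gripper open.
Joint ranges: [-2.61, 2.61], [-0.41, 2.15], [-1.48, 1.57], [0, 2.5], [-1.57, 4.71], [0.05, 1.97], [-2.85, 2.85]. Speed limits (rad/s): [2.79, 2.79, 3.14, 3.14, 3.14, 3.14, 3.14].

## Interface

Orientations are given as [roll, pitch, yaw] about the fixed x, y, z axes, in that order (R = Rz(yaw) Ry(pitch) Rx(roll)).
In Python, from rig import bot gives the robot as it stands. The module is installed in compiled form; this text tells all that it offers.
- The arm moves only by the tool move_arm, never from a script. Its argument "moves" is a list of rows, each a list of 7 numbers: the shift along the world's x, y, z in units of 40 mm (1.0 is 40 mm), then the turn, a rotation vector about the world's x, y, z in units of 6 degrees (1.0 is 6 degrees), then the closure, from 0 (fully open) to 1 (shut). A call has 1 to 20 rows; each row is the pose to reach, as a shift and turn from the pose commanded when the call began; what a row does not reach only later rows make up. A row lasts 1/8 s, in which the tool goes at most 62.5 mm and 10.7 degrees, less where a joint would pass 70% of its speed; a pose out of reach is approached as far as the arm can. A call with a gripper value outside its range is refused whole. The fingers move at their own pace and stop on an object; "squeeze" is the grip in N (left out, the last holds). Time passes only in rows, so rows that repeat a pose let the fingers close. It gives the time, the measured TCP pose, the force and the opening at its end, in the units of the state.
- bot.sense(): the state, without advancing time (a new reading comes with each control period).
- bot.get_image(name): name is "side" or "top" or "wrist"; returns (picture, depth): 480x640x3 uint8, blue, green, red; 480x640 float32, m along the optical axis (not along the pixel's ray), 0 where there is no reading.
- bot.camera_params(name): a dict with "mtx" (3x3 intrinsics, pixels), "R" (3x3) and "t" (3): a world point X has camera coordinates R X + t. Camera axes: x right, y down, z forward; pixel columns grow to the right and rows downward; lengths in m; the calibration is good to about 2 mm. A picture is of the moment at which its call begins: read the wrist's pose just before it. camera_params takes no time and is no camera call; for the wrist camera it gives the pose at the moment of the call.
- bot.finish_job(): hands the job in, once; it reports no verdict.
Trained networks look in the newest picture that a camera, given by its name, has taken for a name from the list of things; names that differ only in an ending like _2 or _b are one class to them, and where a whole thing is asked for, a point or a joint stands for the part that bears it (a point fixed in the world has none). Each returns a list of dicts, best first, with "conf" (0 to 1); they miss things now and then, are a little off and sometimes report something else, mostly with a low value. They report only what shows in the picture. A call takes as long as a camera call. They do not tell look-alikes from the thing itself.
- bot.boxes_of(camera, query): "box" ([centre column, centre row, width, height] in pixels, round what is visible of it).
The state is a dict: "clock": time; "joint_pos": joint angles; "qd": joint speeds; "effort": joint torques, N m; "ee_pos": TCP position; "tool_rot": TCP orientation; "ft_force": force on the tool from outside, world axes, zero at the start; "torque": the same for the moment, N m; "grip_width": finger opening in m.
Only numpy, scipy, OpenCV 4.12 (cv2) and the standard library are available. Lean on these libraries where they do the work, as an engineer would, in place of code of your own. Each camera call takes 0.05 s, during which the arm holds its last target. There are 200 camera calls.

## Working session

There is one attempt and no reset: what is moved stays moved. The work goes in short steps, Python scripts to look and compute and a tool call to move; the robot and the scene stay as the last step left them, time stands still between calls to the robot, and variables do not carry over. Pictures are saved under pics/ and viewed, about 8 in all and at most 12, crops included, and the job is handed in when it is done.

Besides the shell and the picture viewer there is one more tool, called after ">>>" in YAML: its name, and indented under it one key for each argument. move_arm: Moves the arm, as the interface text tells. Its arguments: {"type":"object","properties":{"moves":{"type":"array","items":{"type":"array","items":{"type":"number"}}},"squeeze":{"type":"number"}},"required":["moves"]}

```bash
mkdir -p pics; cat > h.py <<'E'
from rig import bot
import numpy as np, cv2
def pts(cam, d):
    p=bot.camera_params(cam); K=p["mtx"]; v,u=np.indices(d.shape)
    c=np.stack([(u-K[0,2])/K[0,0]*d,(v-K[1,2])/K[1,1]*d,d],-1)
    return (c-np.asarray(p["t"]).ravel())@np.asarray(p["R"])
def proj(cam,X):
    p=bot.camera_params(cam); c=np.asarray(p["R"])@np.asarray(X)+np.asarray(p["t"]).ravel(); q=np.asarray(p["mtx"])@c; return q[:2]/q[2]
E
python3 - <<'E'
from h import *
ims={}
for c in("side","top"):
    im,d=bot.get_image(c); P=pts(c,d); np.save(f"{c}.npy",P); np.save(f"{c}d.npy",d); cv2.imwrite(f"pics/{c}0.png",im)
    for q in("dispenser","door","door_handle","lever","lever_grip","sink2","multimeter","spool","carton"):
        for b in bot.boxes_of(c,q)[:3]:
            x=b["box"]; r,cc=int(x[1]),int(x[0]); print(c,q,round(b["conf"],2),np.round(x).astype(int),np.round(P[min(r,479),min(cc,639)],3))
print(bot.sense())
E
```

```text
side dispenser 0.65 [346 277 115 110] [0.645 0.104 0.111]
side door 0.86 [365 242  46  37] [0.549 0.056 0.154]
side door_handle 0.57 [363 243  37  35] [0.549 0.044 0.144]
side lever 0.78 [382 278  39  29] [0.585 0.17  0.13 ]
side lever 0.65 [344 280 108 108] [0.655 0.109 0.112]
side lever 0.62 [306 218  34  26] [ 0.52  -0.276  0.054]
side lever_grip 0.61 [383 278  41  31] [0.585 0.17  0.13 ]
side sink2 0.91 [261 300  33  26] [ 0.813 -0.023  0.024]
side multimeter 0.83 [434 349  59  57] [0.572 0.348 0.04 ]
side spool 0.65 [283 243  20  25] [ 0.653 -0.192  0.046]
side carton 0.9 [307 218  37  26] [ 0.518 -0.279  0.048]
top dispenser 0.65 [276 286 119 120] [0.564 0.09  0.112]
top door 0.58 [306 306  42  25] [0.518 0.017 0.017]
top door 0.2 [274 287 119 115] [0.565 0.096 0.106]
top door_handle 0.67 [304 308  44  27] [0.51  0.023 0.012]
top door_handle 0.57 [393 260  22  26] [ 0.635 -0.202  0.06 ]
top lever 0.61 [239 276  51  14] [0.587 0.176 0.131]
top lever_grip 0.82 [242 278  57  12] [0.585 0.168 0.133]
top sink2 0.97 [325 197  32  36] [ 0.807 -0.029  0.02 ]
top sink2 0.94 [304 279  34
[... 305 characters left out ...]
{'clock': 1.0, 'joint_pos': array([-1.25481383,  0.38287725,  0.04394714,  1.59788697, -0.01789384,
        1.16123618, -0.04991458]), 'qd': array([ 1.30132092e-03, -1.86722080e-03, -1.62576839e-03,  2.03192071e-03,
        1.33823916e-03, -9.97953840e-04, -4.25642684e-05]), 'effort': array([-1.74925231e-04, -4.33448875e+01,  1.02294423e+00, -2.49930239e+01,
        1.06107953e-02,  1.94353415e-03,  1.79178306e-05]), 'ee_pos': array([0.2613584 , 0.59514302, 0.4046907 ]), 'tool_rot': array([-3.14157804e+00,  7.29659499e-07,  2.72780051e+00]), 'ft_force': array([ 0.50252441, -0.07489683, -0.01821717]), 'torque': array([-0.02656419, -0.02114896,  0.01456657]), 'grip_width': 0.08500913399897583}
```

View pics/side0.png

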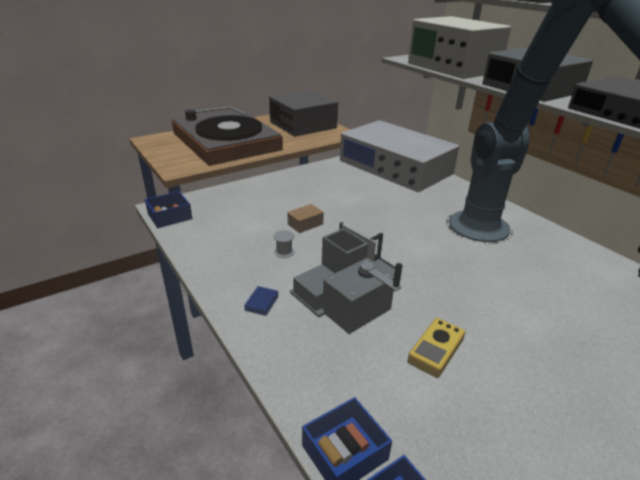

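View pics/top0.png

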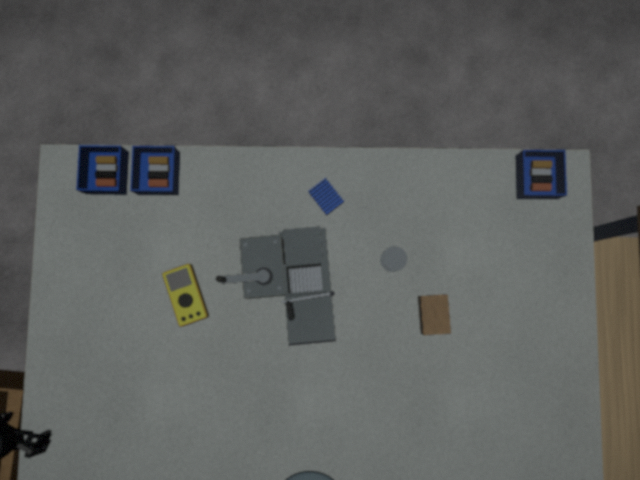

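The top view shows the dispenser at about (290,285): the magazine with a grey sink at (305,279), the apron at (311,318), the handle at (291,311) and the lever grip at (221,279). The blue look-alike at (325,197) isn't needed. Next I fit the dispenser pose to the height map.

```bash
cat >> h.py <<'E'
from scipy.optimize import minimize, differential_evolution
def loc(W,o):
    c,s=np.cos(o[2]),np.sin(o[2]); d=W[...,:2]-np.array(o[:2]); return np.stack([d[...,0]*c+d[...,1]*s,-d[...,0]*s+d[...,1]*c],-1)
def wor(L,o):
    c,s=np.cos(o[2]),np.sin(o[2]); L=np.asarray(L,float); return np.stack([o[0]+L[...,0]*c-L[...,1]*s,o[1]+L[...,0]*s+L[...,1]*c],-1)
def model(L):
    x,y=L[...,0],L[...,1]; z=np.zeros(x.shape)
    z[(x>-.13)&(x<0)&(abs(y)<.062)]=.012
    z[(x>.07)&(x<.168)&(abs(y)<.048)]=.062
    z[(x>0)&(x<.15)&(y>.05)&(y<.154)]=.11
    z[(x>0)&(x<.07)&(abs(y)<.048)]=.15
    z[(x>.006)&(x<.064)&(abs(y)<.04)]=.078
    return z
def fit(P,c=(.57,.02)):
    Q=P.reshape(-1,3); Q=Q[(abs(Q[:,0]-c[0]-.02)<.25)&(abs(Q[:,1]-c[1]-.05)<.22)&(Q[:,2]>-.02)]
    f=lambda o:np.minimum(abs(model(loc(Q,o))-Q[:,2]),.03).mean()
    r=differential_evolution(f,[(c[0]-.06,c[0]+.06),(c[1]-.06,c[1]+.06),(-.5,.5)],seed=0,popsize=25,tol=1e-6)
    return r.x,r.fun
E
python3 - <<'E'
from h import *
P=np.load("top.npy"); o,f=fit(P); print(o,f)
S=np.load("side.npy")
for n,X in(("top",P),("side",S)):
    L=loc(X,o)
    for nm,zr in(("150-170",(.148,.17)),("180-200",(.18,.2)),("118-135",(.118,.137))):
        m=(X[...,2]>zr[0])&(X[...,2]<zr[1])&(abs(L[...,0])<.2)&(abs(L[...,1])<.25)
        v,u=np.where(m); print(n,nm); print([(int(a),int(b),*(np.round(l*1000).astype(int).tolist()),int(z*1000)) for a,b,l,z in list(zip(u,v,L[m],X[m][:,2]))[::max(1,len(u)//25)]])
E
```

```text
[0.54832701 0.01526085 0.1033992 ] 0.004948738147094326
top 150-170
[(320, 261, 72, -42, 153), (313, 263, 69, -25, 151), (309, 264, 67, -16, 150), (287, 266, 67, 37, 149), (323, 269, 52, -48, 148), (323, 273, 43, -47, 155), (322, 278, 31, -43, 153), (286, 281, 32, 42, 148), (324, 284, 17, -47, 154), (323, 290, 3, -43, 150), (287, 292, 6, 42, 152), (332, 292, -4, -64, 152), (327, 293, -5, -52, 156), (297, 294, -1, 19, 154), (333, 294, -9, -66, 157), (326, 295, -10, -49, 152), (319, 296, -10, -33, 155), (316, 297, -12, -25, 154), (292, 299, -12, 31, 154), (289, 300, -13, 39, 153), (288, 301, -15, 41, 158), (285, 303, -19, 49, 149), (288, 306, -27, 42, 155), (286, 310, -36, 48, 156), (290, 313, -44, 38, 161), (288, 317, -53, 44, 158)]
top 180-200
[(217, 276, 56, 196, 191), (218, 276, 56, 193, 194), (219, 276, 56, 192, 191), (220, 276, 56, 190, 188), (216, 277, 54, 199, 192), (217, 277, 54, 196, 193), (218, 277, 54, 194, 191), (219, 277, 54, 192, 188), (220, 277, 54, 191, 186), (221, 277, 53, 187, 191), (215, 278, 52, 201, 192), (216, 278, 52, 199, 190), (217, 278, 52, 196, 194), (218, 2
[... 2747 characters left out ...]
7, 270, 59, 195, 180)]
side 118-135
[(343, 233, 2, -46, 136), (343, 237, 3, -44, 124), (337, 239, 23, -47, 124), (378, 240, -50, 35, 135), (352, 242, 3, -9, 126), (353, 244, 1, -6, 121), (323, 246, 71, -47, 121), (329, 248, 71, -23, 127), (330, 250, 74, -16, 126), (369, 251, -13, 41, 118), (338, 253, 72, 13, 132), (362, 254, 17, 45, 123), (349, 256, 63, 44, 136), (338, 258, 74, 16, 118), (345, 260, 73, 41, 126), (371, 263, 35, 95, 131), (368, 266, 53, 102, 134), (372, 268, 49, 112, 132), (372, 270, 51, 115, 129), (367, 272, 61, 109, 123), (380, 273, 47, 138, 131), (378, 275, 56, 140, 131), (379, 278, 61, 148, 129), (392, 280, 44, 173, 131), (391, 284, 56, 182, 130), (399, 287, 47, 199, 128)]
```

The fit agrees with the given dimensions: the grip measures local (52,194) against (50,195) expected. The door is about 0.08 rad ajar and the handle is near world (0.494, 0.054). I'll move above the handle.

>>> move_arm:
  moves:
    - [5.8,-13.5,0,0,0,-24.2,0]
    - [5.8,-13.5,0,0,0,-24.2,0]
    - [5.8,-13.5,0,0,0,-24.2,0]
    - [5.8,-13.5,0,0,0,-24.2,0]
    - [5.8,-13.5,0,0,0,-24.2,0]
    - [5.8,-13.5,0,0,0,-24.2,0]
    - [5.8,-13.5,0,0,0,-24.2,0]
    - [5.8,-13.5,0,0,0,-24.2,0]
    - [5.8,-13.5,0,0,0,-24.2,0]
    - [5.8,-13.5,0,0,0,-24.2,0]
    - [5.8,-13.5,0,0,0,-24.2,0]
    - [5.8,-13.5,0,0,0,-24.2,0]
    - [5.8,-13.5,0,0,0,-24.2,0]
    - [5.8,-13.5,0,0,0,-24.2,0]
    - [5.8,-13.5,0,0,0,-24.2,0]
    - [5.8,-13.5,0,0,0,-24.2,0]
    - [5.8,-13.5,0,0,0,-24.2,0]
    - [5.8,-13.5,0,0,0,-24.2,0]

```text
clock: 3.25
ee_pos: [0.4933, 0.0551, 0.4047]
tool_rot: [-3.142, -0.0, 0.194]
ft_force: [0.5, -0.4, -0.3]
grip_width: 0.0855
```

```bash
python3 - <<'E'
from h import *
s=bot.sense(); print(s["clock"],s["ee_pos"],s["tool_rot"],np.round(s["joint_pos"],2))
p=bot.camera_params("wrist"); im,d=bot.get_image("wrist"); cv2.imwrite("pics/w1.png",im)
P=pts("wrist",d); np.save("w1.npy",P)
for q in("door","door_handle"):
    for b in bot.boxes_of("wrist",q)[:2]: print(q,b["conf"],np.round(b["box"]))
o=np.array([.5483,.01526,.1034]); L=loc(P,o)
m=(d>0)&(P[...,2]>.1485)&(P[...,2]<.165)&(L[...,0]<-.002)&(L[...,0]>-.09)&(abs(L[...,1])<.09)
l=L[m]; v,u=np.where(m); print(m.sum())
for y0 in np.arange(-.08,.08,.01):
    k=(l[:,1]>=y0)&(l[:,1]<y0+.01)
    if k.any(): print(round(y0,3),k.sum(),np.round(l[k,0].min(),4),np.round(np.median(l[k,0]),4),np.round(l[k,0].max(),4),int(np.median(u[k])),int(np.median(v[k])))
E
```

```text
3.25 [0.4933476  0.05513594 0.40467716] [-3.14157964e+00 -4.28237295e-05  1.93992150e-01] [-0.8   0.09  0.64  1.98 -0.06  1.09 -1.51]
door 0.84 [410. 218. 206. 106.]
door_handle 0.7 [409. 218. 204. 103.]
door_handle 0.41 [633. 294.  12.  42.]
4174
-0.08 22 -0.0087 -0.0063 -0.0035 531 198
-0.07 319 -0.0121 -0.0066 -0.002 520 198
-0.06 218 -0.01 -0.0064 -0.003 503 195
-0.05 206 -0.0106 -0.0068 -0.0042 485 195
-0.04 208 -0.0114 -0.0077 -0.0049 467 195
-0.03 209 -0.0124 -0.0086 -0.0057 450 195
-0.02 212 -0.0129 -0.0093 -0.0064 432 194
-0.01 209 -0.0136 -0.01 -0.0072 414 194
-0.0 207 -0.0143 -0.0106 -0.0079 397 194
0.01 214 -0.0154 -0.0116 -0.0087 379 193
0.02 213 -0.016 -0.0124 -0.0095 361 193
0.03 1048 -0.06 -0.0337 -0.0103 338 228
0.04 761 -0.0595 -0.0264 -0.0109 327 215
0.05 128 -0.0181 -0.0145 -0.0117 312 192
```

View pics/w1.png

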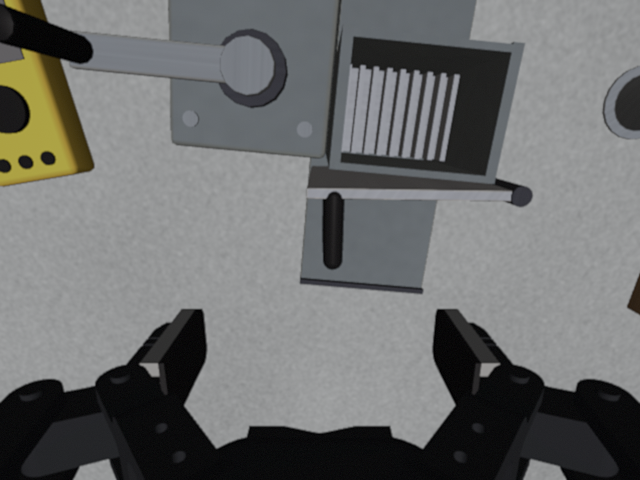

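Wrist view: the door's top edge runs from the hinge pin (521,196) to the free edge (310,192), about 0.076 rad ajar. The handle bar's top end is at (333,262), with its stand-off up to (334,197), so the jaws must straddle the bar across the door's width. I'll descend and grip.

>>> move_arm:
  moves:
    - [-0.08,-0.09,-0.7,0,0,0,0]
    - [-0.08,-0.09,-1.5,0,0,0,0]
    - [-0.08,-0.09,-2.3,0,0,0,0]
    - [-0.08,-0.09,-2.9,0,0,0,0]
    - [-0.08,-0.09,-2.9,0,0,0,0.5]
    - [-0.08,-0.09,-2.9,0,0,0,1]
    - [-0.08,-0.09,-2.9,0,0,0,1]
    - [-0.08,-0.09,-2.9,0,0,0,1]
    - [-0.08,-0.09,-2.9,0,0,0,1]
  squeeze: 40

```text
clock: 4.53
ee_pos: [0.4921, 0.0482, 0.2902]
tool_rot: [3.137, -0.006, 0.19]
ft_force: [4.6, -7.1, -1.6]
grip_width: 0.011
```

```bash
python3 - <<'E'
from h import *
s=bot.sense(); print(s["clock"],s["ee_pos"],s["ft_force"],s["grip_width"])
im,d=bot.get_image("wrist"); cv2.imwrite("pics/w2.png",im)
o=np.array([.5483,.01526,.1034])
h=wor([-.005,-.068],o); p0=s["ee_pos"][:2]; r=p0-h; print(h,r,np.hypot(*r))
for a in np.arange(.15,1.9,.15):
    R=np.array([[np.cos(a),-np.sin(a)],[np.sin(a),np.cos(a)]]); dd=R@r-r
    print(round(a,2),np.round(dd/.04,2),round(np.degrees(a)/6,2), np.round(h+R@r,3))
E
```

```text
4.525 [0.49206372 0.04817159 0.2902029 ] [ 4.63732234 -7.08245122 -1.61561358] 0.011030297737719385
[ 0.55034538 -0.05289289] [-0.05828166  0.10106448] 0.11666525450239691
0.15 [-0.36 -0.25] 1.43 [0.478 0.038]
0.3 [-0.68 -0.54] 2.86 [0.465 0.026]
0.45 [-0.95 -0.89] 4.3 [0.454 0.013]
0.6 [-1.17 -1.26] 5.73 [ 0.445 -0.002]
0.75 [-1.33 -1.67] 7.16 [ 0.439 -0.019]
0.9 [-1.43 -2.1 ] 8.59 [ 0.435 -0.036]
1.05 [-1.46 -2.53] 10.03 [ 0.434 -0.053]
1.2 [-1.43 -2.97] 11.46 [ 0.435 -0.071]
1.35 [-1.33 -3.39] 12.89 [ 0.439 -0.088]
1.5 [-1.17 -3.8 ] 14.32 [ 0.445 -0.104]
1.65 [-0.95 -4.18] 15.76 [ 0.454 -0.119]
1.8 [-0.67 -4.52] 17.19 [ 0.465 -0.133]
```

View pics/w2.png

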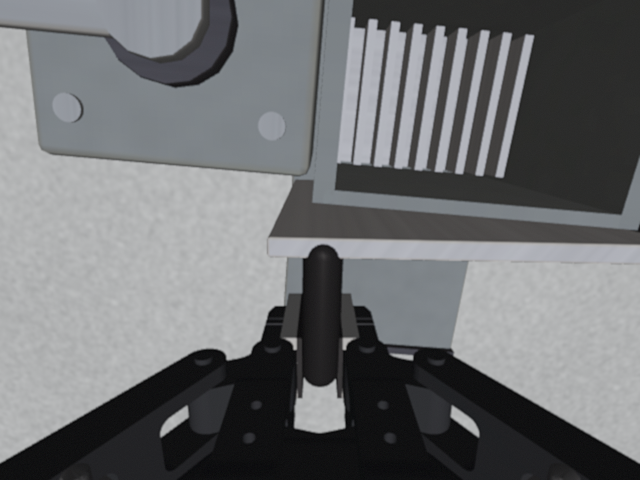

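Jaws are closed on the bar (11 mm opening; bar at (322,310) between the pads). Start swinging with gentle steps.

>>> move_arm:
  moves:
    - [-0.1,-0.15,0,0,0,0.7,1]
    - [-0.33,-0.3,0,0,0,1.4,1]
    - [-0.5,-0.45,0,0,0,2.1,1]
    - [-0.66,-0.61,0,0,0,2.9,1]
    - [-0.8,-0.78,0,0,0,3.6,1]
    - [-0.94,-0.96,0,0,0,4.3,1]
    - [-1.06,-1.15,0,0,0,5.0,1]
    - [-1.16,-1.35,0,0,0,5.7,1]
    - [-1.16,-1.35,0,0,0,5.7,1]

```text
clock: 5.7
ee_pos: [0.4458, -0.0036, 0.2902]
tool_rot: [3.135, -0.006, 0.79]
ft_force: [6.7, -1.4, -4.2]
grip_width: 0.0112
```

```bash
python3 - <<'E'
from h import *
s=bot.sense(); print(s["clock"],s["ee_pos"],s["tool_rot"],s["ft_force"],s["torque"],s["grip_width"],np.round(s["joint_pos"],2))
im,d=bot.get_image("wrist"); P=pts("wrist",d)
o=np.array([.5483,.01526,.1034]); L=loc(P,o)
m=(d>0)&(P[...,2]>.149)&(P[...,2]<.16)&(L[...,0]<-.008)&(L[...,0]>-.15)&(abs(L[...,1])<.09)&(d>.1)
v,u=np.where(m); k=np.arange(0,len(u),max(1,len(u)//20)); print([(int(u[i]),int(v[i]),*np.round(L[m][i]*1000).astype(int).tolist()) for i in k])
E
```

```text
5.7 [ 0.4458015  -0.00355672  0.29020726] [ 3.13533254 -0.00579464  0.79001118] [ 6.74712273 -1.37147423 -4.16805946] [-0.18841885 -0.85770235  0.12812021] 0.011229283651326222 [-0.62  0.16  0.57  2.2  -0.12  0.81 -0.75]
[(278, 232, -78, 29), (609, 235, -17, -47), (282, 238, -77, 27), (330, 240, -69, 17), (378, 242, -61, 6), (425, 244, -53, -5), (472, 246, -45, -15), (519, 248, -37, -26), (565, 250, -29, -36), (609, 252, -22, -47), (280, 255, -81, 25), (333, 257, -72, 13), (312, 264, -77, 17), (304, 284, -84, 14), (312, 304, -86, 9), (330, 324, -88, 1), (297, 338, -99, 4), (344, 345, -93, -9), (335, 358, -97, -8), (301, 372, -108, -4), (341, 398, -108, -21)]
```

The door follows exactly (0.676 rad now). Continue to about 1.83, release and lift.

>>> move_arm:
  moves:
    - [-0.09,-0.2,0,0,0,0.7,1]
    - [-0.16,-0.41,0,0,0,1.4,1]
    - [-0.22,-0.62,0,0,0,2.1,1]
    - [-0.26,-0.84,0,0,0,2.9,1]
    - [-0.28,-1.06,0,0,0,3.6,1]
    - [-0.29,-1.28,0,0,0,4.3,1]
    - [-0.28,-1.5,0,0,0,5.0,1]
    - [-0.26,-1.72,0,0,0,5.7,1]
    - [-0.22,-1.93,0,0,0,6.4,1]
    - [-0.16,-2.15,0,0,0,7.2,1]
    - [-0.09,-2.36,0,0,0,7.9,1]
    - [0.0,-2.56,0,0,0,8.6,1]
    - [0.1,-2.76,0,0,0,9.3,1]
    - [0.22,-2.95,0,0,0,10.0,1]
    - [0.4,-3.18,0,0,0,11.0,1]
    - [0.4,-3.18,0,0,0,11.0,1]

```text
clock: 7.75
ee_pos: [0.464, -0.1261, 0.2902]
tool_rot: [3.131, 0.001, 1.947]
ft_force: [9.9, 8.0, -5.2]
grip_width: 0.0109
```

>>> move_arm:
  moves:
    - [0,0,0,0,0,0,0.5]
    - [0,0,0,0,0,0,0]
    - [0,0,0,0,0,0,0]
    - [0,0,0,0,0,0,0]
    - [0,0,1,0,0,0,0]
    - [0,0,2,0,0,0,0]
    - [0,0,3.2,0,0,0,0]
    - [0,0,3.2,0,0,0,0]

```text
clock: 8.75
ee_pos: [0.4612, -0.1306, 0.4209]
tool_rot: [3.133, 0.003, 1.942]
ft_force: [0.6, -0.8, -0.6]
grip_width: 0.086
```

```bash
python3 - <<'E'
from h import *
s=bot.sense(); print(s["clock"],s["ee_pos"],s["tool_rot"],s["ft_force"],s["grip_width"],np.round(s["joint_pos"],2))
im,d=bot.get_image("wrist"); P=pts("wrist",d); cv2.imwrite("pics/w3.png",im)
o=np.array([.5483,.01526,.1034]); L=loc(P,o)
m=(d>0)&(P[...,2]>.149)&(P[...,2]<.16)&(L[...,0]<.1)&(L[...,0]>-.15)&(L[...,1]<-.055)&(d>.1)
v,u=np.where(m); k=np.arange(0,len(u),max(1,len(u)//20)); print([(int(u[i]),int(v[i]),*np.round(L[m][i]*1000).astype(int).tolist()) for i in k])
g=wor([.05,.195],o); print("grip",g, (g-s["ee_pos"][:2])/.04)
E
```

```text
8.75 [ 0.46118128 -0.13064836  0.4209317 ] [3.13272978 0.00345122 1.94177093] [ 0.60151654 -0.81190296 -0.60720699] 0.08596146824620207 [-0.34  0.02  0.54  2.   -0.02  1.11  0.58]
[(497, 169, -12, -60), (355, 173, -94, -85), (332, 174, -107, -89), (302, 175, -125, -94), (483, 175, -20, -65), (454, 176, -36, -71), (422, 177, -55, -76), (390, 178, -73, -82), (359, 179, -91, -87), (327, 180, -109, -93), (508, 180, -4, -64), (479, 181, -21, -69), (452, 182, -36, -74), (501, 184, -7, -68), (316, 191, -114, -102), (323, 200, -108, -105), (325, 209, -106, -110), (318, 219, -108, -117), (328, 228, -101, -121), (320, 238, -104, -129), (327, 248, -98, -134)]
grip [0.57790586 0.21437929] [2.91811449 8.62569126]
```

View pics/w3.png

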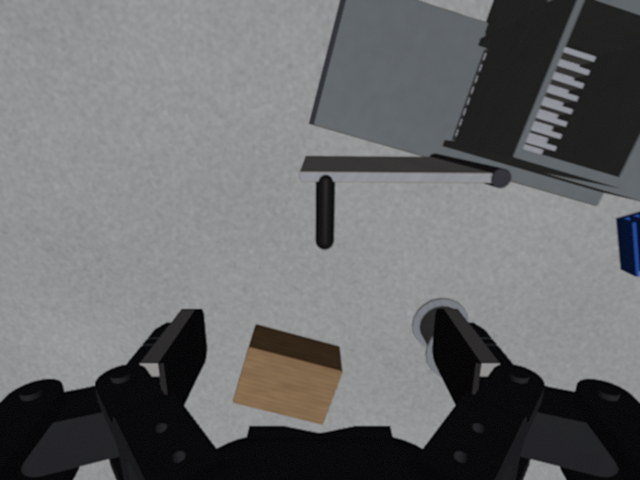

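The door stands open at about 1.83 rad (free edge (302,168), hinge pin (500,178)) with carton and spool untouched. Now to the lever grip.

>>> move_arm:
  moves:
    - [2.9,8.6,0,0,0,-17.5,0]
    - [2.9,8.6,0,0,0,-17.5,0]
    - [2.9,8.6,0,0,0,-17.5,0]
    - [2.9,8.6,0,0,0,-17.5,0]
    - [2.9,8.6,0,0,0,-17.5,0]
    - [2.9,8.6,0,0,0,-17.5,0]
    - [2.9,8.6,0,0,0,-17.5,0]
    - [2.9,8.6,0,0,0,-17.5,0]
    - [2.9,8.6,0,0,0,-17.5,0]
    - [2.9,8.6,0,0,0,-17.5,0]
    - [2.9,8.6,0,0,0,-17.5,0]
    - [2.9,8.6,0,0,0,-17.5,0]
    - [2.9,8.6,0,0,0,-17.5,0]

```text
clock: 10.42
ee_pos: [0.5756, 0.2142, 0.4162]
tool_rot: [3.141, 0.001, 0.111]
ft_force: [0.1, 0.7, 1.3]
grip_width: 0.085
```

```bash
python3 - <<'E'
from h import *
s=bot.sense(); print(s["clock"],s["ee_pos"],s["tool_rot"],s["ft_force"],np.round(s["joint_pos"],2))
im,d=bot.get_image("wrist"); P=pts("wrist",d); cv2.imwrite("pics/w4.png",im)
o=np.array([.5483,.01526,.1034]); L=loc(P,o)
m=(d>0)&(P[...,2]>.187)&(P[...,2]<.198)&(abs(L[...,0]-.05)<.04)&(abs(L[...,1]-.195)<.04)
l=L[m]; v,u=np.where(m); print(m.sum(),l.min(0),l.max(0),np.median(P[m],0),u.mean(),v.mean())
E
```

```text
10.425 [0.57563276 0.21424446 0.41619903] [3.14139157e+00 7.55096791e-04 1.11174785e-01] [0.10264825 0.73064413 1.26346599] [-0.82  0.33  0.49  1.69 -0.17  1.16 -1.75]
644 [0.04407127 0.18412932] [0.05937773 0.19916062] [0.58051991 0.21137736 0.19111556] 325.917701863354 259.8773291925466
```

View pics/w4.png

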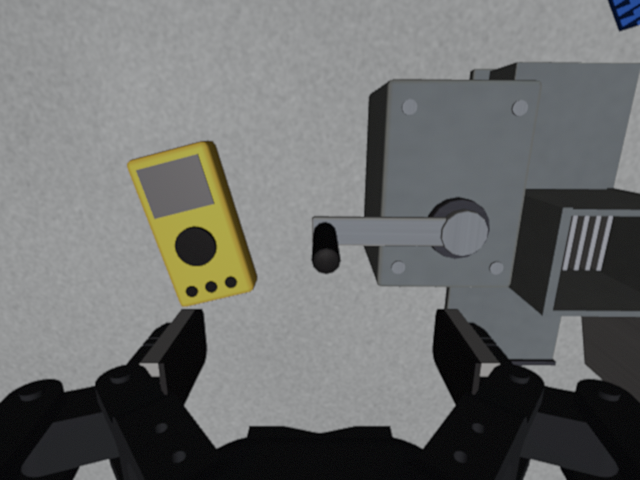

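Grip top at (326,260), measured at world (0.5805,0.2114,0.191), 3 mm from nominal, and the lever is home. Descend and grip.

>>> move_arm:
  moves:
    - [0.12,-0.07,-0.8,0,0,0,0]
    - [0.12,-0.07,-1.6,0,0,0,0]
    - [0.12,-0.07,-2.4,0,0,0,0]
    - [0.12,-0.07,-2.4,0,0,0,0.5]
    - [0.12,-0.07,-2.4,0,0,0,1]
    - [0.12,-0.07,-2.4,0,0,0,1]
    - [0.12,-0.07,-2.4,0,0,0,1]
    - [0.12,-0.07,-2.4,0,0,0,1]
  squeeze: 70

```text
clock: 11.48
ee_pos: [0.5813, 0.2113, 0.3225]
tool_rot: [-3.141, -0.003, 0.11]
ft_force: [-0.8, -1.2, 5.5]
grip_width: 0.0142
```

>>> move_arm:
  moves:
    - [-0.235,-0.04,0,0,0,0.95,1]
    - [-0.465,-0.095,0,0,0,1.9,1]
    - [-0.69,-0.18,0,0,0,2.85,1]
    - [-0.9,-0.28,0,0,0,3.8,1]
    - [-1.1,-0.41,0,0,0,4.8,1]
    - [-1.29,-0.55,0,0,0,5.7,1]
    - [-1.465,-0.71,0,0,0,6.7,1]
    - [-1.62,-0.89,0,0,0,7.6,1]
    - [-1.76,-1.085,0,0,0,8.6,1]
    - [-1.82,-1.19,0,0,0,9.1,1]
    - [-1.875,-1.29,0,0,0,9.5,1]
    - [-1.92,-1.4,0,0,0,10,1]
    - [-1.97,-1.51,0,0,0,10.5,1]
    - [-1.97,-1.51,0,0,0,10.5,1]

```text
clock: 13.22
ee_pos: [0.5025, 0.1536, 0.3224]
tool_rot: [3.14, -0.007, 1.209]
ft_force: [0.4, 4.9, 4.0]
grip_width: 0.0146
```

```bash
python3 - <<'E'
from h import *
s=bot.sense(); print(s["clock"],s["ee_pos"],s["tool_rot"],s["ft_force"],s["grip_width"])
r=s["ee_pos"][:2]-np.array([.5903,.1169]); print(np.hypot(*r),np.arctan2(r[1],r[0])-np.pi/2-.1034)
E
```

```text
13.225 [0.50253921 0.15356925 0.32243813] [ 3.1398992  -0.00691309  1.20867033] [0.42202003 4.92294548 3.98100448] 0.01461234382270038
0.09511356181715244 1.0716128174570987
```

Near the stop (1.07 by my estimate). Press on a little until the force shows the stop.

>>> move_arm:
  moves:
    - [-0.04,-0.11,0,0,0,0.4,1]
    - [-0.07,-0.22,0,0,0,0.7,1]
    - [-0.07,-0.22,0,0,0,0.7,1]

```text
clock: 13.6
ee_pos: [0.5003, 0.1492, 0.3225]
tool_rot: [3.136, -0.013, 1.29]
ft_force: [6.5, 12.5, -2.7]
grip_width: 0.0144
```

```bash
cat > chk.py <<'E'
from h import *
s=bot.sense(); print(s["clock"],s["ee_pos"],s["tool_rot"],s["ft_force"],s["torque"],s["grip_width"])
r=s["ee_pos"][:2]-np.array([.5903,.1169]); print(np.hypot(*r),np.arctan2(r[1],r[0])-np.pi/2-.1034)
E
python3 chk.py; python3 - <<'E'
from h import *
im,d=bot.get_image("wrist"); cv2.imwrite("pics/w5.png",im)
E
```

```text
13.6 [0.50031676 0.14918339 0.32247168] [ 3.13565427 -0.01281153  1.29012756] [ 6.54202717 12.46326987 -2.69278297] [ 2.34337283 -0.65741683  0.39603446] 0.014381190428332939
0.0955991695198411 1.1229290909170266
```

View pics/w5.png

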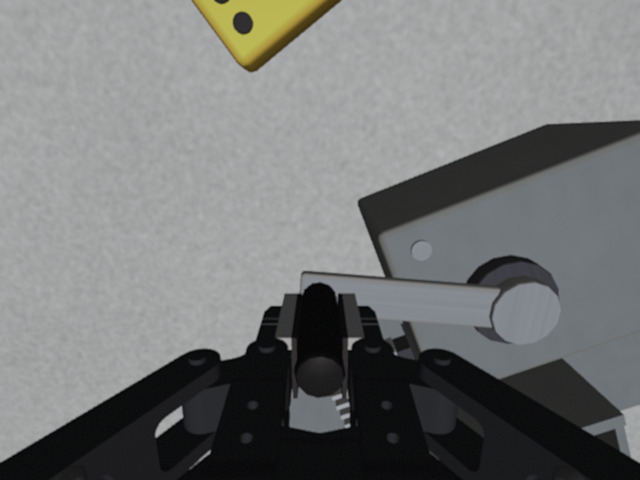

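The post is still held between the pads at (321,330). One more small push will tell stop from spring.

>>> move_arm:
  moves:
    - [-0.03,-0.12,0,0,0,0.3,1]
    - [-0.05,-0.2,0,0,0,0.3,1]
    - [-0.05,-0.2,0,0,0,0.3,1]
    - [-0.05,-0.2,0,0,0,0.3,1]

```text
clock: 14.15
ee_pos: [0.4992, 0.1472, 0.3226]
tool_rot: [3.132, -0.023, 1.324]
ft_force: [11.4, 25.0, -11.9]
grip_width: 0.0143
```

```bash
python3 chk.py; python3 - <<'E'
from h import *
im,d=bot.get_image("top"); P=pts("top",d); cv2.imwrite("pics/t5.png",cv2.resize(im[230:360,200:370],None,fx=4,fy=4))
o=np.array([.5483,.01526,.1034]); L=loc(P,o)
m=(P[...,2]>.026)&(P[...,2]<.042)&(L[...,0]<0)&(L[...,0]>-.13)&(abs(L[...,1])<.05); print(m.sum(),L[m].min(0) if m.any() else 0,L[m].max(0) if m.any() else 0)
E
```

```text
14.15 [0.49922699 0.14721154 0.32261057] [ 3.13156383 -0.02279469  1.32422624] [ 11.3772393   25.04642195 -11.90737346] [ 4.58209999 -1.51514059  0.03906014] 0.014266312934501466
0.09598480376193304 1.1461016833112303
433 [-0.07316774 -0.03987183] [-0.00192784  0.03974637]
```

View pics/t5.png

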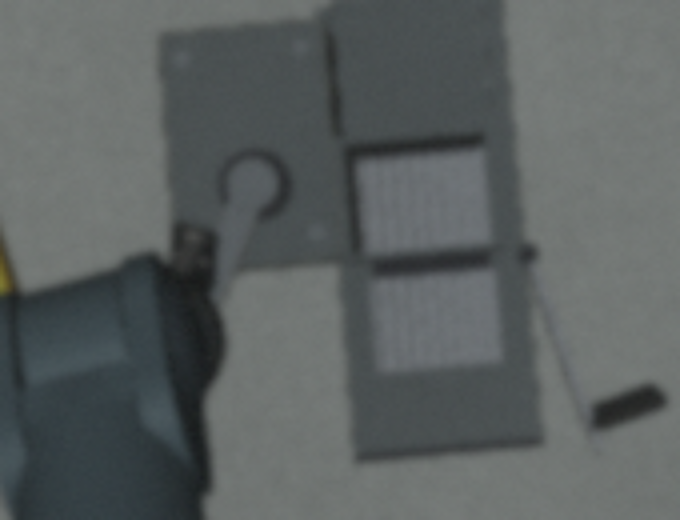

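Force rose to 27 N for 2 mm, so the lever is on its stop; the sink lies on the apron at crop (437,318), x -73..-13 mm, clear of the outlet. Release.

>>> move_arm:
  moves:
    - [0,0,0,0,0,0,0]
    - [0,0,0,0,0,0,0]
    - [0,0,0,0,0,0,0]
    - [0,0,0,0,0,0,0]
    - [0,0,0,0,0,0,0]
    - [0,0,0,0,0,0,0]
    - [0,0,0,0,0,0,0]
    - [0,0,0,0,0,0,0]
    - [0,0,0,0,0,0,0]
    - [0,0,0,0,0,0,0]
    - [0,0,0,0,0,0,0]
    - [0,0,0,0,0,0,0]
    - [0,0,0,0,0,0,0]
    - [0,0,0,0,0,0,0]
    - [0,0,0,0,0,0,0]
    - [0,0,0,0,0,0,0]

```text
clock: 16.2
ee_pos: [0.4969, 0.1344, 0.3207]
tool_rot: [-3.142, -0.0, 1.314]
ft_force: [0.5, -0.2, 0.9]
grip_width: 0.0857
```

>>> move_arm:
  moves:
    - [0,0,1,0,0,0,0]
    - [0,0,2,0,0,0,0]
    - [0,0,3,0,0,0,0]
    - [-1,1.2,3,0,0,0,0]
    - [-2,2.4,3,0,0,0,0]
    - [-2,3.5,3,0,0,0,0]
    - [-2,4.5,3,0,0,0,0]
    - [-2,4.5,3,0,0,0,0]

```text
clock: 17.2
ee_pos: [0.4154, 0.3183, 0.4406]
tool_rot: [-3.141, -0.001, 1.321]
ft_force: [0.0, -0.2, -0.1]
grip_width: 0.0851
```

```bash
python3 - <<'E'
from h import *
s=bot.sense(); print(s["clock"],s["ee_pos"],s["ft_force"],s["grip_width"])
im,d=bot.get_image("top"); P=pts("top",d); cv2.imwrite("pics/t6.png",cv2.resize(im[215:365,160:460],None,fx=2.6,fy=2.6,interpolation=cv2.INTER_CUBIC))
o=np.array([.5483,.01526,.1034]); L=loc(P,o)
def bx(n,m): print(n,m.sum(),*(np.round([L[m].min(0),L[m].max(0),np.median(L[m],0)],3).tolist() if m.any() else []), np.round(np.median(P[m][:,2]),3) if m.any() else 0)
X,Y,Z=L[...,0],L[...,1],P[...,2]
bx("sink",(Z>.026)&(Z<.042)&(X<0)&(X>-.125)&(abs(Y)<.055))
bx("grip",(Z>.183)&(Z<.2)&(abs(X-.03)<.1)&(abs(Y-.17)<.1))
bx("mag",(X>.015)&(X<.055)&(abs(Y)<.03))
bx("door",(Z>.12)&(Z<.165)&(X<-.02)&(Y<-.06)&(Y>-.2))
for q in("multimeter","spool","carton"): print(q,[np.round(b["box"]) for b in bot.boxes_of("top",q)[:1]])
E
```

```text
17.2 [0.41540321 0.3182558  0.44062644] [ 0.00341348 -0.24861993 -0.05787524] 0.08508033534750441
sink 307 [-0.073, -0.04] [-0.002, 0.04] [-0.044, 0.001] 0.034
grip 42 [0.042, 0.186] [0.057, 0.202] [0.049, 0.194] 0.191
mag 378 [0.015, -0.03] [0.055, 0.03] [0.035, 0.0] 0.057
door 222 [-0.124, -0.133] [-0.02, -0.063] [-0.097, -0.09] 0.156
multimeter [array([184., 295.,  44.,  64.])]
spool [array([395., 260.,  24.,  25.])]
carton [array([433., 314.,  35.,  44.])]
```

View pics/t6.png

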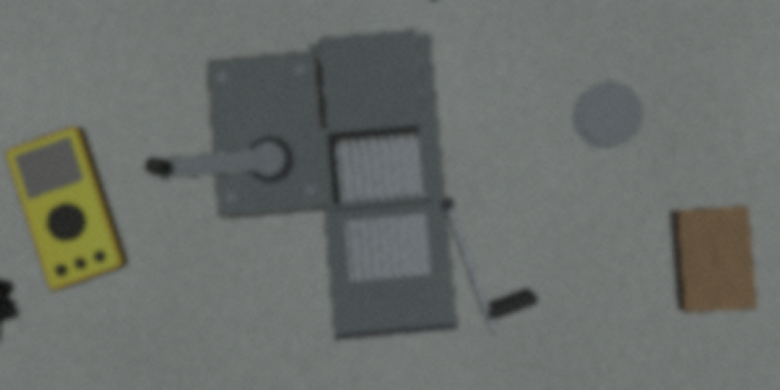

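The lever is home (grip at crop (158,167)) and one sink is on the apron (388,247). The stack has dropped to z 57, so two are left in the magazine, the door is open and the bystanders haven't moved. Handing in.

```bash
python3 -c "
from rig import bot
print(bot.finish_job())"
```

```text
the job is handed in; nothing more can be done
None
```

The job is done and handed in at about 17 s of the 64 s allowed; no verdict was reported.

I gripped the door by its handle and swung it to about 1.83 rad, just short of its 1.9 stop. I then swung the lever once to its stop. The force rose to about 27 N there, with almost no further movement. Then I let it go.

The last top view showed:
- **Heat sink:** one lies on the apron with its centre at dispenser x -44 mm, clear of the outlet.
- **Magazine:** the stack top dropped to 57 mm, which fits two heat sinks left inside.
- **Lever:** fully home, with the grip at (49, 194) mm against the nominal (50, 195).
- **Door:** still open.
- **Bystanders:** the spool and carton boxes match the first view within 2 px. The multimeter's box centre is within 2 px too, but its box size read 3 to 6 px different; the arm never touched it.
- **Robot:** clear of everything, with near-zero wrist force.

Two readings disagreed slightly. The wrist camera put the lever grip about 3 mm from its nominal place, so I gripped it where measured. My angle estimate at the lever stop was 1.15 rad against the stated 1.1, because the tool tilted a little under load.

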